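# Wedge the heel blocks tight in the gluing frame

## Robot

A 6-joint arm with a two-finger parallel gripper is mounted at the origin on a cart in front of the work surface, level with it; the furniture and walls round the work are solid. World frame = base frame: x ahead of the robot, y to its left, z up, the work surface at z = 0. Lengths are in m, angles in rad, forces in N, time in s.
With the tool pointing down it reaches from about 0.275 to 0.85 m from the base axis. Payload 19 kg.
Tool frame: the origin (TCP) lies midway between the tips of the shut fingers; the grasp point (between the pads) lies 19 mm behind it; z points along the fingers, y is the line along which they close (so a half turn about z gives the same grasp; the last joint's range is limited). The gripper opens to 85 mm and grips with 20 to 120 N. Pads are 22 mm wide; open, the fingers measure 114 mm over their backs; the gripper's body (76 mm by 85 mm) begins 54 mm behind the grasp point. The pads swing forward as they close: fully open they stand 13 mm farther back than shut.
Start: joints at [0.968, 0.15, 1.437, -0, 1.554, -0.134], TCP at [0.26, 0.513, 0.231] pointing down, gripper open.
Joint ranges: [-2.8, 2.8], [-0.68, 2.1], [0.12, 2.68], [-1.39, 4.53], [0.16, 2.79], [-2.81, 2.81]. Speed limits (rad/s): [1.89, 1.89, 2.22, 3.01, 3.01, 3.01].

## Interface

Orientations are given as a unit quaternion [w, x, y, z].
In Python, from station import r gives the robot as it stands.
- The arm moves only by the shell command python3 nudge.py 'ROWS' [FORCE]. ROWS is rows parted by semicolons, their numbers by spaces, 1 to 12 of them, each of 7 numbers: dx, dy, dz in m, then a rotation vector rx, ry, rz in rad, then the opening from 0.0 (shut) to 1.0 (fully open); each row is the pose to reach, as a shift and turn from the pose commanded when the command began, along the tool's axes at that moment; what a row does not reach only later rows make up. A row lasts 1/8 s, in which the tool goes at most 0.0625 m and 0.188 rad, less where a joint would pass 70% of its speed; a pose out of reach is approached as far as the arm can. The fingers move at their own pace and stop on an object; FORCE is the grip in N (left out, the last holds). Time passes only in rows, so rows that do not move let the fingers close. It prints the time, the measured TCP pose, the force, the opening and the grip force at its end.
- r.get_state(): the state, without advancing time (a new reading comes with each control period).
- r.grab_frame(name): name is "side" or "top" or "wrist"; returns the picture (384x512x3 uint8, red, green, blue); there is no depth.
- r.calibration(name): a dict with "K" (3x3 intrinsics, pixels), "rvec" (rotation vector, rad) and "tvec" (3), from world to camera coordinates, as OpenCV has them. Camera axes: x right, y down, z forward; pixel columns grow to the right and rows downward; lengths in m; the calibration is good to about 2 mm. The wrist camera is an equidistant fisheye: a pixel r from the principal point sees the ray r / f radians off the axis. A picture is of the moment at which its call begins: read the wrist's pose just before it. calibration takes no time and is no camera call; for the wrist camera it gives the pose at the moment of the call.
- r.finish_job(): hands the job in; it is judged then, once.
The state is a dict: "time_s": time; "joints": joint angles; "joint_velocities": joint speeds; "effort": joint torques, N m; "tcp_pos": TCP position; "tcp_rot": TCP orientation; "ft_force": force on the tool from outside, world axes, zero at the start; "moment": the same for the moment, N m; "gripper_width": opening from 0.0 (shut) to 1.0 (fully open); "grasp_force": force on a finger pad.
Only numpy, scipy, OpenCV 4.12 (cv2) and the standard library are available. Lean on these libraries where they do the work, as an engineer would, in place of code of your own. Each camera call takes 0.05 s, during which the arm holds its last target. There are 200 camera calls.

## Task

Stand the third heel block in the gluing frame in line with the two that are already there, then lay the wooden wedge in the gap left between that block and the steel stop, thin end first. Drive it in from the front until the row is jammed tight and the sprung pad at the far end of the row is pushed fully home, so that the wedge holds it there by itself. Leave the tape roll, the polish tin and the spare heel lift where they are.

Things in the scene. Friction and masses are not known exactly. Their poses are not given: they have to be found in the camera images.
- frame: Wooden gluing frame, fixed. Origin: underside, mid row. Board 12 mm thick, x -95..65, y -90..90 mm. The row runs along y, from the sprung pad on the end cheek (+y). Low lips (10 mm above the board, 8 thick, inner faces x=-32 and +32) flank it from y=-26 to 60; the wedge lane on their -y side is open at front (-x) and back. Packed against the unpressed pad the blocks have x=0, y=+45, +15, -15 mm.
- stop: Dark steel stop on the frame's board, 76 x 26 x 44 mm, two bolt heads on top; fixed, but at another y in each run. Axes as the frame. Origin: its underside, middle of its working face. The face looks to +y, turned to the wedge's taper: y = 0.15 x in this frame, so the lane narrows to the back (+x). Row packed, pad unpressed, the lane is 14 to 18 mm wide at the origin; 3 mm more with the pad home.
- pad (a joint): How far the sprung pad is pushed in to the frame's +y: 0 free, 0.003 m fully home on the cheek (hard stop). The spring pushes with 1.5 N, rising to 4.5 N at home.
- pad_face (a point): Centre of the face of the sprung steel pad, a plate 60 wide x 54 high x 8 mm, that block_a is pressed against; at the frame's y=+60 mm when free. Behind it stands the wooden end cheek, 62 mm high above the board.
- block_a: Heel block of stacked brown leather, 30 mm thick (its y), 56 wide (x), 68 high, about 0.12 kg, on its flat edge: flanks at x=+-28 mm upright to 40 mm height, above them a half round of 28 mm radius. Origin: centre of its underside. Stands in the frame next to the pad, with about 1 mm of play.
- block_b: A block like block_a, standing in the frame next to it with up to 3 mm of play.
- block_c: The third block, like block_a; it stands on the counter to the right of the frame. Grasp it across its 56 mm width: the row leaves no room for fingers between blocks, and beside its flanks the finger tips must stay above the frame's 10 mm lips.
- wedge: Waxed wooden wedge lying left of the frame: 150 mm long (x), 36 high, 6 thick at the thin end (+x), 28.5 at the butt (-x), 0.08 kg. Origin: underside, mid-length, mid-thickness. Straight face y=+8.6 mm goes against the block, tapered face (y = -8.6 mm + 0.15 x) against the stop. Home, 15 to 50 mm stick out in front of the blocks. It jams and does not spring back.
- wedge_butt (a point): Centre of the wedge's butt face, 28.5 x 36 mm, looking to the wedge's -x, 18 mm above its underside. Driving it home takes about 8 to 15 N here; it travels along the stop's face, drifting sideways to the row by 0.15 of its advance, so it must be free to move sideways; it may take several pushes.
- wedge_tip (a point): Centre of the wedge's thin end face, 6 x 36 mm; 18 mm above its underside.
- tape_roll: Roll of masking tape, 72 mm across, 19 mm high, behind the frame. Bystander.
- polish_tin: Round polish tin, 69 mm across, 24 mm high, to the right. Bystander.
- spare_heel: Flat black rubber heel lift, 54 x 56 x 9 mm, on the counter in front of the frame. Bystander.

How it is judged:
On the way, in this order (a step that is already met when the one before it is completed fails the run):
1. the third block stands on the frame's board in the row beside the other two, let go (y of block_c in the frame of frame between -0.034 and -0.009 m and x of block_c in the frame of frame between -0.007 and 0.007 m and z of block_c in the frame of frame below 0.016 m and angle between block_c's own z axis and vertical below 0.08 rad and contact force between the fingers and block_c below 0.1 N), for 0.2 s.
2. the wedge lies on the board with its thin end in the gap between that block and the stop (x of wedge_tip in the frame of frame between -0.025 and 0.11 m and y of wedge_tip in the frame of frame between -0.056 and -0.018 m and z of wedge in the frame of frame below 0.018 m), for 0.1 s.
At the end, for the whole second after the job is handed in: Sprung pad pushed in by over 2 of its 3 mm. Blocks upright on the board, within 7 mm of the row's line, each 1 to 5 mm past its loosely packed place. Wedge flat on the board, at rest, thin end over 30 mm behind the row's line. Tape, tin, heel lift moved under 15 mm (y of block_a in the frame of frame between 0.046 and 0.05 m and x of block_a in the frame of frame between -0.007 and 0.007 m and angle between each of block_a, block_b, block_c, wedge's own z axis and vertical below 0.05 rad and z of each of block_a, block_b, block_c, wedge in the frame of frame below 0.016 m and y of block_b in the frame of frame between 0.016 and 0.02 m and x of block_b in the frame of frame between -0.007 and 0.007 m and y of block_c in the frame of frame between -0.014 and -0.01 m and x of block_c in the frame of frame between -0.007 and 0.007 m and value of joint pad above 0.002 m and z of wedge in the frame of frame above 0.009 m and x of wedge_tip in the frame of frame above 0.03 m and linear speed of wedge below 0.005 m/s); the robot touches nothing.
It fails at once if the tape roll is shifted by more than 15 mm (distance of tape_roll from where it was at the start of the episode above 0.015 m).
It fails at once if the polish tin is shifted by more than 15 mm (distance of polish_tin from where it was at the start of the episode above 0.015 m).
It fails at once if the spare heel is shifted by more than 15 mm (distance of spare_heel from where it was at the start of the episode above 0.015 m).
It also fails if it takes over 72 s, if anything falls off the work surface, if the arm or the gripper's body presses on something with over 40 N, if the wrist force passes 120 N, or if a joint passes its speed limit or range.

## Working session

There is one attempt and no reset: what is moved stays moved. The work goes in short steps, Python scripts to look and compute and a shell command to move; the robot and the scene stay as the last step left them, time stands still between calls to the robot, and variables do not carry over. Pictures are saved under pics/ and viewed, at most 10 in all, crops included, and the job is handed in when it is done.

```bash
ls; mkdir -p pics
python3 - <<'E'
from station import r
import cv2
s=r.get_state();print(s['time_s'],s['tcp_pos'],s['tcp_rot'],s['gripper_width'])
for n in('side','top'):
    im=r.grab_frame(n);cv2.imwrite(f'pics/{n}0.png',im[...,::-1]);c=r.calibration(n);print(n,c)
E
```

```text
nudge.py
pics
station.py
0.0 [0.25967016 0.51276101 0.23071234] [-1.97897953e-04  2.32255036e-01  9.72654762e-01 -5.22297747e-04] 0.9977766678343729
side {'K': array([[395.05953297,   0.        , 257.13795841],
       [  0.        , 395.05953297, 189.94278987],
       [  0.        ,   0.        ,   1.        ]]), 'rvec': array([ 1.40743826,  2.1681106 , -0.86236647]), 'tvec': array([ 0.15543982, -0.35442944,  1.51579971])}
top {'K': array([[375.40039281,   0.        , 259.8956949 ],
       [  0.        , 375.40039281, 187.77104394],
       [  0.        ,   0.        ,   1.        ]]), 'rvec': array([ 2.2411819 , -1.9326903 ,  0.21922282]), 'tvec': array([0.0116198 , 0.57907527, 1.19040291])}
```

View pics/top0.png

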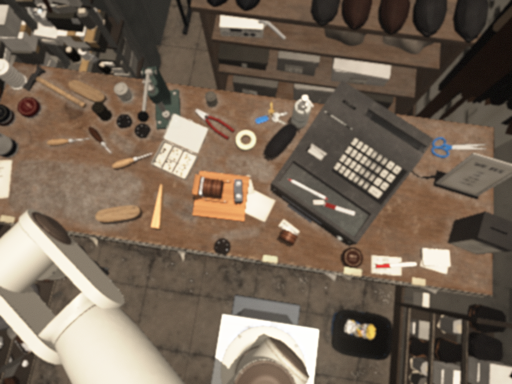

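View pics/side0.png

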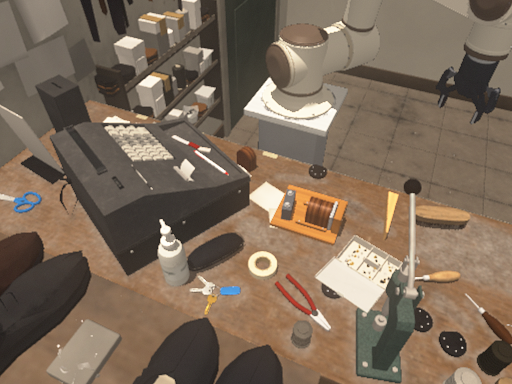

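Top view: frame spans about (193–250, 172–218), with the stop at its right end. The wedge is at (157, 185–228) with its thin end up, block_c at (288, 232), the heel lift at (222, 246), the tape at (245, 140) and the tin at (352, 257).

```bash
cat > h.py <<'E'
import cv2,numpy as np
from scipy.spatial.transform import Rotation as R
from station import r
def ray(c,px,fish=False):
    K=c['K'];p=(np.array(px,float)-[K[0,2],K[1,2]])/[K[0,0],K[1,1]]
    if fish:
        th=np.linalg.norm(p);d=np.r_[p/max(th,1e-9)*np.sin(th),np.cos(th)]
    else: d=np.r_[p,1.]
    Rm=cv2.Rodrigues(np.array(c['rvec'],float))[0]
    return -Rm.T@c['tvec'],Rm.T@d
def at(c,px,z,fish=False):
    o,d=ray(c,px,fish);return (o+d*(z-o[2])/d[2]).round(4)
def rot():
    q=r.get_state()['tcp_rot'];return R.from_quat([q[1],q[2],q[3],q[0]]).as_matrix()
def go(target,yaw=None):
    """tool-axis shift to world target"""
    s=r.get_state();M=rot();print('shift',(M.T@(np.array(target)-s['tcp_pos'])).round(4))
    if yaw is not None: # desired: tool down, tool y axis along angle yaw
        y=np.array([np.cos(yaw),np.sin(yaw),0]);z=np.array([0,0,-1.]);D=np.c_[np.cross(y,z),y,z]
        print('rotvec',R.from_matrix(M.T@D).as_rotvec().round(4))
E
python3 - <<'E'
from h import *
c=r.calibration('top')
for n,p,z in[('f',(193,172),.012),('f',(250,172),.012),('f',(193,218),.012),('f',(250,218),.012),('tip',(160,186),.036),('butt',(155,228),.036),('C',(288,238),0.03),('heel',(222,246),.009),('tape',(245,140),.019),('tin',(352,257),.024)]:print(n,at(c,p,z))
im=cv2.imread('pics/top0.png');cv2.imwrite('pics/z1.png',cv2.resize(im[165:255,150:310],None,fx=5,fy=5,interpolation=2))
s=r.get_state();print(s['joints'],rot().round(2)); print(at(r.calibration('wrist'),(256,192),0,True),-cv2.Rodrigues(r.calibration('wrist')['rvec'])[0].T@r.calibration('wrist')['tvec'],r.calibration('wrist')['K'])
go([.42,.05,.33],np.pi/2)
E
```

```text
f [0.6054 0.3408 0.012 ]
f [0.635  0.1416 0.012 ]
f [0.4444 0.3101 0.012 ]
f [0.4732 0.1165 0.012 ]
tip [0.5338 0.4382 0.036 ]
butt [0.3896 0.4249 0.036 ]
C [ 0.4227 -0.0204  0.03  ]
heel [0.3654 0.1958 0.009 ]
tape [0.748 0.177 0.019]
tin [ 0.3923 -0.239   0.024 ]
[ 9.67982429e-01  1.50929736e-01  1.43794301e+00 -2.84424993e-05
  1.55377643e+00 -1.33989046e-01] [[-0.89  0.45 -0.  ]
 [ 0.45  0.89 -0.  ]
 [ 0.   -0.   -1.  ]]
[0.3032 0.4871 0.    ] [0.18539879 0.54940422 0.37449723] [[297.31863964   0.         257.51500787]
 [  0.         297.31863964 187.71591837]
 [  0.           0.           1.        ]]
shift [-0.3521 -0.3405 -0.0989]
rotvec [-1.000e-03 -4.000e-04 -4.688e-01]
```

View pics/z1.png

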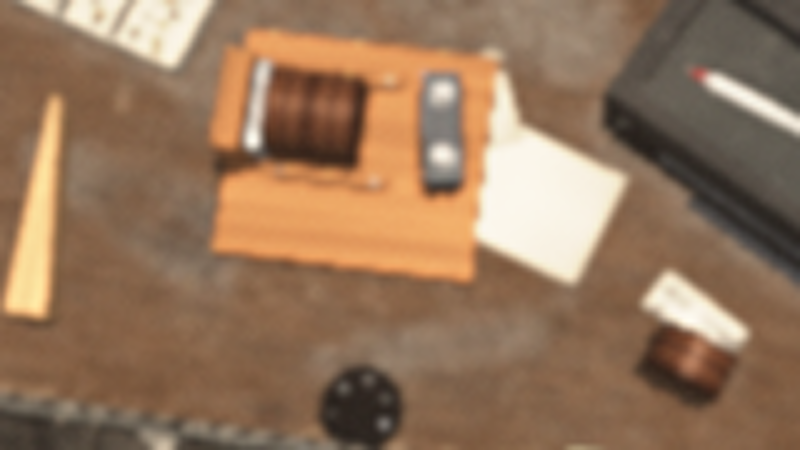

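Zoomed top view: the cheek and pad are at the left, blocks a and b are in the row, and the stop is at the right. The wedge's thin end points away from the robot. block_c is at lower right, turned about 20°. Next I go to the frame for a closer wrist view.

Run:
```python
from h import *
go([.43,.2,.26],np.pi/2)
```

```text
shift [-0.2932 -0.2021 -0.0291]
rotvec [-1.000e-03 -4.000e-04 -4.688e-01]
```

```bash
R1="-0.293 -0.202 -0.029 0 0 -0.469 1"; python3 nudge.py '-0.05 -0.035 -0.029 0 0 -0.16 1; -0.1 -0.07 -0.029 0 0 -0.32 1; -0.15 -0.105 -0.029 0 0 -0.469 1; -0.2 -0.14 -0.029 0 0 -0.469 1; -0.25 -0.17 -0.029 0 0 -0.469 1; -0.293 -0.202 -0.029 0 0 -0.469 1; -0.293 -0.202 -0.029 0 0 -0.469 1'
python3 - <<'E'
from h import *
c=r.calibration('wrist');im=r.grab_frame('wrist')[...,::-1];cv2.imwrite('pics/w1.png',cv2.resize(im,None,fx=1.56,fy=1.56,interpolation=2))
np.savez('w1.npz',**c);s=r.get_state();print(s['time_s'],s['tcp_pos'],s['joints'])
E
```

```text
time_s: 0.98
tcp_pos: [0.4311, 0.1974, 0.2599]
tcp_rot: [-0.0, 0.002, 1.0, -0.0]
ft_force: [-1.0, -0.7, 0.0]
gripper_width: 0.997
grasp_force: 0.0
1.025 [0.43042622 0.19896675 0.26003716] [ 2.70357771e-01 -6.99267361e-02  1.60874857e+00 -5.35014666e-05
  1.60338189e+00 -1.29735654e+00]
```

View pics/w1.png

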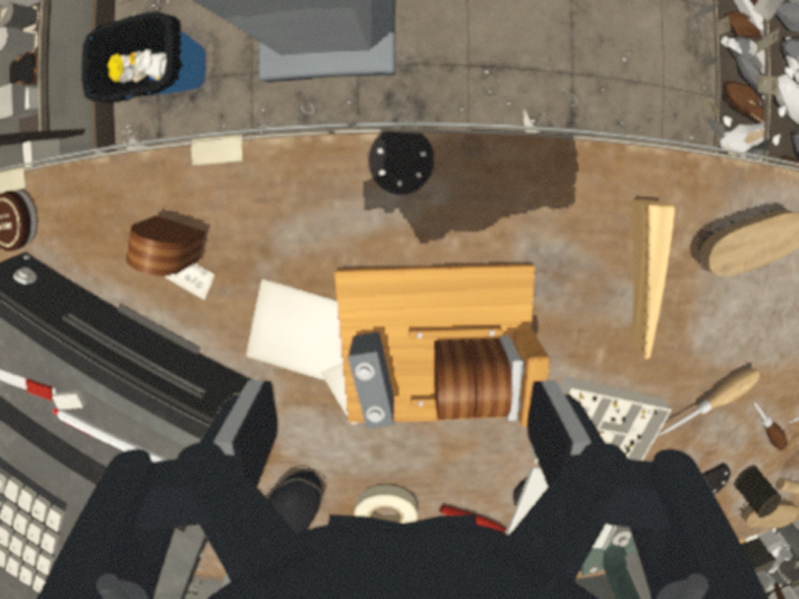

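Wrist view, upside down (world +x points down). Frame corners are at about (335,268), (533,265) and (348,424). The stop is at (372,380), blocks a/b at (475,378), block_c at (165,243), the wedge tip at (648,357) and its butt at (660,207). I crop for pixel accuracy.

Run:
```python
from h import *
im=cv2.resize(cv2.imread('pics/w1.png'),(512,384),interpolation=cv2.INTER_AREA)
A=cv2.resize(im[162:277,208:358],None,fx=5,fy=5,interpolation=2)
B=np.hstack([cv2.resize(im[115:240,75:150],None,fx=4.8,fy=4.8,interpolation=2),cv2.resize(im[115:240,395:455],None,fx=4.8,fy=4.8,interpolation=2)])
cv2.imwrite('pics/A.png',A);cv2.imwrite('pics/B.png',B)
```

```text
(no output)
```

View pics/A.png

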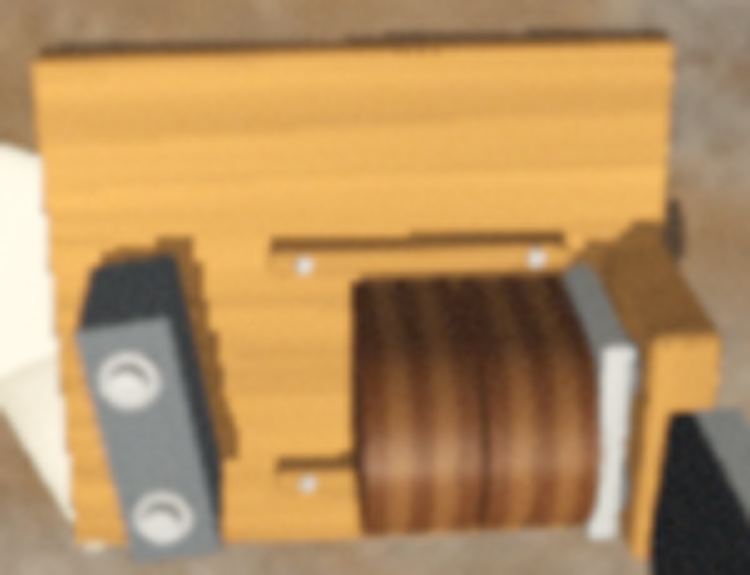

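View pics/B.png

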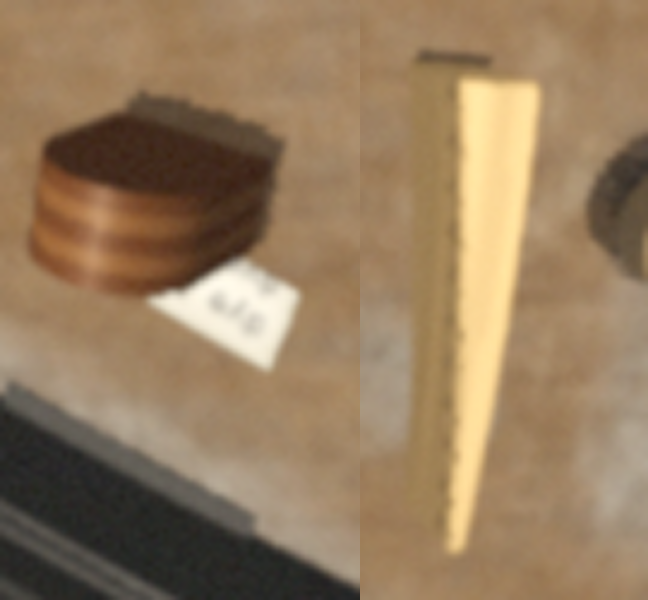

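Crops: in A (5x, offset 208,162) the board corners are (33,63), (673,40) and (77,543), and the stop's top-face working edge runs (165,318)–(218,548). In B (4.8x) the block_c silhouette spans (30–275, 110–295), and the wedge's top corners are butt (458,80)/(540,85) and tip (447,551)/(463,552). Next I fit poses to these.

```bash
cat >> h.py <<'E'
from scipy.optimize import least_squares
def proj(c,P,fish):
    P=np.atleast_2d(P);Q=P@cv2.Rodrigues(np.array(c['rvec'],float))[0].T+c['tvec']
    n=np.linalg.norm(Q[:,:2],axis=1)
    s=(np.arctan2(n,Q[:,2])/n if fish else 1/Q[:,2])[:,None]
    K=c['K'];return Q[:,:2]*s*[K[0,0],K[1,1]]+[K[0,2],K[1,2]]
def place(p,P):
    P=np.atleast_2d(P)/1000.;c,s=np.cos(p[2]),np.sin(p[2])
    return np.c_[P[:,0]*c-P[:,1]*s+p[0],P[:,0]*s+P[:,1]*c+p[1],P[:,2]+(p[3] if len(p)>3 else 0)]
def fit(c,P,px,p0,fish=True):
    f=lambda p:(proj(c,place(p,P),fish)-px).ravel();s=least_squares(f,p0);return s.x,f(s.x)
t=np.linspace(0,np.pi,15)
BLK=np.vstack([[[x,y,0] for x in(-28,28) for y in(-15,15)]]+[np.c_[28*np.cos(t),0*t+y,40+28*np.sin(t)] for y in(-15,15)])
def fithull(c,px,p0,fish=True):
    def f(p):
        h=cv2.convexHull(proj(c,place(p,BLK),fish).astype(np.float32))
        return np.array([cv2.pointPolygonTest(h,(float(a),float(b)),True) for a,b in px])
    s=least_squares(f,p0,diff_step=1e-3,loss='soft_l1');return s.x,f(s.x)
E
python3 - <<'E'
from h import *
c=dict(np.load('w1.npz'));o=np.array
A=lambda l:o(l)/5.+[208,162];B=lambda l:o(l)/4.8+[75,115];W=lambda l:(o(l)-[360,0])/4.8+[395,115]
F,e=fit(c,[[-95,-90,12],[-95,90,12],[65,-90,12],[-40,-26,22],[32,-26,22]],A([[33,63],[673,40],[77,543],[272,252],[277,471]]),[.53,.22,0]);print('frame',F.round(4),e.round(1))
st=[at(c,p,.056,True) for p in A([[165,318],[218,548],[80,335],[130,560]])]
R2=lambda p:(lambda d:o([np.cos(F[2])*d[0]+np.sin(F[2])*d[1],-np.sin(F[2])*d[0]+np.cos(F[2])*d[1]]))(p[:2]-F[:2])
print('stop corners in frame',[R2(p).round(4) for p in st])
print('row end blk b top edge(0,y,68+12)',R2(at(c,A([[362,480]])[0],.075,True)))
w,e=fit(c,[[-75,-19.85,36],[-75,8.6,36],[75,2.65,36],[75,8.6,36]],W([[458,80],[540,85],[447,551],[463,552]]),[.46,.43,0]);print('wedge',w.round(4),e.round(1))
px=B([[30,240],[42,155],[80,132],[125,110],[200,135],[275,165],[268,225],[230,260],[190,288],[125,295],[60,275]])
for y0 in(1.3,-.2):
    b,e=fithull(c,px,[.42,-.02,y0]);print('C',b.round(4),e.round(1))
ct=r.calibration('top');T=lambda l:o(l)/5.+[150,165]
b,e=fithull(ct,T([[660,325],[740,355],[720,400],[650,375],[642,348],[690,392]]),b,False);print('Ctop',b.round(4),e.round(1))
f,e=fit(ct,[[-95,-90,12],[-95,90,12],[65,-90,12]],T([[475,280],[212,252],[497,58]]),F,False);print('Ftop',f.round(4),e.round(1))
f,e=fit(ct,[[-75,-19.85,36],[-75,8.6,36],[75,5.6,36]],T([[48,320],[4,315],[56,95]]),w,False);print('Wtop',f.round(4),e.round(1))
E
```

```text
frame [0.553  0.2295 0.0319] [-0.3 -0.4  0.5  0.1  0.2  0.5 -0.4 -0.   0.  -0.1]
stop corners in frame [array([-0.037 , -0.0539]), array([ 0.0362, -0.0433]), array([-0.0326, -0.0764]), array([ 0.0398, -0.0684])]
row end blk b top edge(0,y,68+12) [ 0.00284422 -0.00401319]
wedge [ 0.4673  0.4323 -0.0021] [ 0.2 -0.3 -0.3  0.   0.1  0.3 -0.  -0. ]
C [ 0.4278 -0.0178  1.2763] [-0.8 -0.2  0.9 -0.5  0.3 -0.2 -0.8  1.   0.1 -0.4  0.3]
C [ 0.4278 -0.0178  1.276 ] [-0.8 -0.2  0.9 -0.5  0.3 -0.2 -0.9  1.   0.1 -0.4  0.3]
Ctop [ 0.4246 -0.0194  1.3041] [ 0.2 -0.5 -0.2 -0.1 -1.3 -0. ]
Ftop [0.5509 0.2273 0.0427] [-0.5  0.1  0.1  0.3  0.3 -0.4]
Wtop [0.4641 0.4297 0.0013] [-0.2 -0.2  0.3 -0.4 -0.1  0.6]
```

Run:
```python
from h import *
go([.427,-.018,.13],1.283)
go([.427,-.018,.011],1.283)
```

```text
shift [ 0.0027 -0.2169  0.1301]
rotvec [-0.0003 -0.0005  0.2847]
shift [ 0.0026 -0.2169  0.2491]
rotvec [-0.0003 -0.0005  0.2847]
```

```bash
python3 nudge.py '0.003 -0.055 0.03 0 0 0.1 1; 0.003 -0.11 0.06 0 0 0.2 1; 0.003 -0.165 0.09 0 0 0.285 1; 0.003 -0.217 0.13 0 0 0.285 1; 0.003 -0.217 0.13 0 0 0.285 1; 0.003 -0.217 0.17 0 0 0.285 1; 0.003 -0.217 0.21 0 0 0.285 1; 0.003 -0.217 0.249 0 0 0.285 1; 0.003 -0.217 0.249 0 0 0.285 1; 0.003 -0.217 0.249 0 0 0.285 0; 0.003 -0.217 0.249 0 0 0.285 0; 0.003 -0.217 0.249 0 0 0.285 0' 50; python3 nudge.py '0 0 0 0 0 0 0; 0 0 0 0 0 0 0'
```

```text
time_s: 2.52
tcp_pos: [0.4282, -0.0165, 0.0133]
tcp_rot: [0.002, 0.142, 0.99, 0.0]
ft_force: [-2.0, 3.1, 11.0]
gripper_width: 0.651
grasp_force: 51.4
time_s: 2.78
tcp_pos: [0.4282, -0.0165, 0.0133]
tcp_rot: [0.002, 0.142, 0.99, 0.0]
ft_force: [-1.7, 3.2, 10.9]
gripper_width: 0.644
grasp_force: 51.3
```

```bash
python3 nudge.py '0 0 -0.05 0 0 0 0; 0 0 -0.1 0 0 0 0; 0 0 -0.15 0 0 0 0; 0 0 -0.15 0 0 0 0'
python3 - <<'E'
from h import *
go([.554,.205,.165],.035)
E
```

```text
time_s: 3.28
tcp_pos: [0.4286, -0.0169, 0.166]
tcp_rot: [0.004, 0.142, 0.99, -0.0]
ft_force: [0.0, -0.9, -3.0]
gripper_width: 0.642
grasp_force: 55.2
shift [-0.058   0.2482  0.0016]
rotvec [0.0054 0.0066 1.251 ]
```

```bash
python3 nudge.py '-0.007 0.031 0.001 0 0 0.17 0; -0.014 0.062 0.001 0 0 0.34 0; -0.022 0.093 0.001 0 0 0.51 0; -0.029 0.124 0.001 0 0 0.68 0; -0.036 0.155 0.001 0 0 0.85 0; -0.044 0.186 0.001 0 0 1.02 0; -0.051 0.217 0.001 0 0 1.17 0; -0.058 0.248 0.001 0 0 1.251 0; -0.058 0.248 0.001 0 0 1.251 0; -0.058 0.248 0.001 0 0 1.251 0'
python3 - <<'E'
from h import *
c=r.calibration('wrist');im=r.grab_frame('wrist')[...,::-1];cv2.imwrite('pics/w2raw.png',im);cv2.imwrite('pics/w2.png',cv2.resize(im[:,130:410] if 0 else im,None,fx=1.56,fy=1.56,interpolation=2))
np.savez('w2.npz',**c);s=r.get_state();print(s['time_s'],s['tcp_pos'],rot().round(3).tolist(),s['joints'].round(2) if hasattr(s['joints'],'round') else s['joints'])
E
```

```text
time_s: 4.53
tcp_pos: [0.5518, 0.2048, 0.1599]
tcp_rot: [-0.0, 0.694, 0.72, -0.0]
ft_force: [-0.3, 0.0, -1.8]
gripper_width: 0.647
grasp_force: 55.0
4.575 [0.55187151 0.20460629 0.16007432] [[-0.036, 0.999, -0.001], [0.999, 0.036, -0.0], [-0.0, -0.001, -1.0]] [ 0.22  0.21  1.51 -0.    1.42  0.19]
```

View pics/w2.png

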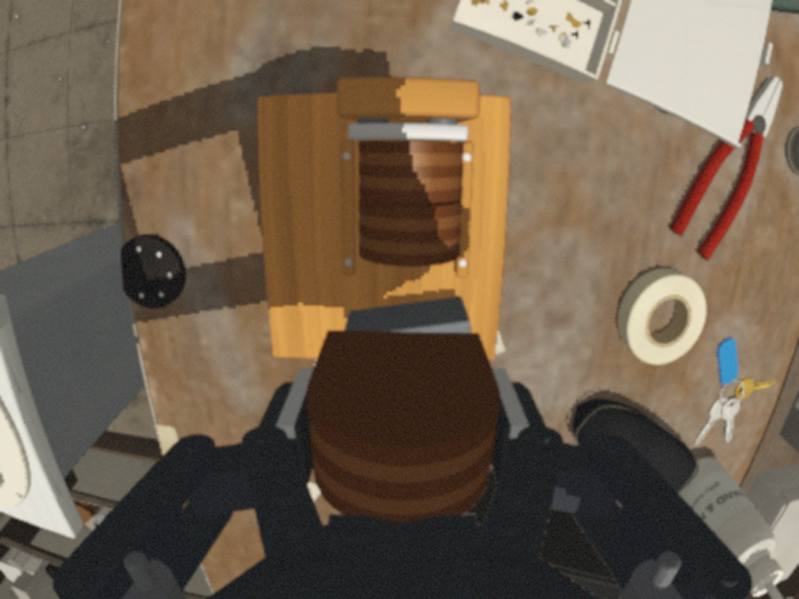

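Wrist view: block_c is held square, its bottom edge at (333,331)–(478,333). Board corners are at (259,97), (510,97) and (273,357), and the lips end at y≈272.

Run:
```python
from h import *
c=dict(np.load('w2.npz'));k=1.5625;o=np.array
F,e=fit(c,[[-95,90,12],[65,90,12],[-95,-90,12]],o([[259,97],[510,97],[273,357]])/k,[.553,.229,.035]);print('frame',F.round(4),e.round(1))
print('blk bottom',[at(c,o(p)/k,.148,True) for p in([333,331],[478,333])])
for p in ([360,145],[463,145]): print('a far base top?',at(c,o(p)/k,.06,True))
print('b -y top edge',at(c,o([411,262])/k,.080,True), 'stop face top', at(c,o([348,312])/k,.056,True),at(c,o([463,299])/k,.056,True))
```

```text
frame [0.5528 0.2277 0.0264] [-1.2 -0.   1.3 -0.2 -0.2  0.3]
blk bottom [array([0.5255, 0.2184, 0.148 ]), array([0.5789, 0.2195, 0.148 ])]
a far base top? [0.5266 0.2841 0.06  ]
a far base top? [0.5798 0.2862 0.06  ]
b -y top edge [0.5549 0.2274 0.08  ] stop face top [0.5207 0.1901 0.056 ] [0.586  0.2004 0.056 ]
```

```bash
python3 nudge.py '0.003 0.002 0.04 0 0 0.006 0; 0.003 0.002 0.08 0 0 0.006 0; 0.003 0.002 0.105 0 0 0.006 0; 0.003 0.002 0.118 0 0 0.006 0; 0.003 0.002 0.126 0 0 0.006 0; 0.003 0.002 0.131 0 0 0.006 0; 0.003 0.002 0.134 0 0 0.006 0; 0.003 0.002 0.135 0 0 0.006 0; 0.003 0.002 0.135 0 0 0.006 0'
```

```text
time_s: 5.7
tcp_pos: [0.5543, 0.2082, 0.0255]
tcp_rot: [0.0, 0.697, 0.717, 0.0]
ft_force: [0.5, -0.3, -1.7]
gripper_width: 0.646
grasp_force: 55.0
```

```bash
python3 nudge.py '0 0 0.001 0 0 0 0; 0.002 0 0.002 0 0 0 0; 0.004 0 0.002 0 0 0 0; 0.005 0 0.002 0 0 0 0; 0.005 0 0.002 0 0 0 0'
```

```text
time_s: 6.32
tcp_pos: [0.5554, 0.2125, 0.0254]
tcp_rot: [0.001, 0.697, 0.717, 0.001]
ft_force: [-1.5, -8.9, 20.6]
gripper_width: 0.647
grasp_force: 57.3
```

```bash
python3 nudge.py '0 0 -0.001 0 0 0 0; 0 0 -0.0015 0 0 0 0; 0 0 -0.0015 0 0 0 1; 0 0 -0.0015 0 0 0 1; 0 0 -0.0015 0 0 0 1; 0 0 -0.03 0 0 0 1; 0 0 -0.08 0 0 0 1; 0 0 -0.13 0 0 0 1; 0 0 -0.16 0 0 0 1; 0 0 -0.16 0 0 0 1'
python3 - <<'E'
from h import *
c=r.calibration('wrist');im=r.grab_frame('wrist')[...,::-1];np.savez('w3.npz',**c)
cv2.imwrite('pics/w3.png',cv2.resize(im[40:300,130:390],None,fx=2.3,fy=2.3,interpolation=2))
go([.4527,.4296,.15],np.pi/2)
E
```

```text
time_s: 7.58
tcp_pos: [0.5548, 0.2134, 0.1857]
tcp_rot: [0.001, 0.697, 0.717, 0.002]
ft_force: [-0.0, 0.1, -0.4]
gripper_width: 1.0
grasp_force: 0.0
shift [ 0.2192 -0.0952  0.0338]
rotvec [ 1.1000e-03  7.0000e-04 -1.5417e+00]
```

View pics/w3.png

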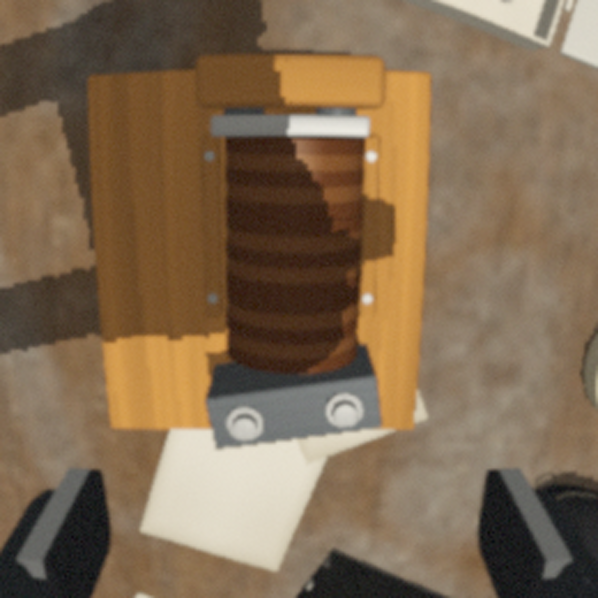

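All three blocks stand in line in the row, with the stop's top at (208–380, 378–446). Refit the frame and plan the wedge grasp.

Run:
```python
from h import *
c=dict(np.load('w3.npz'));o=np.array;q=lambda l:o(l)/2.3+[130,40]
F,e=fit(c,[[-95,90,12],[65,90,12],[-95,-90,12],[65,-90,12]],q([[90,75],[431,73],[112,428],[415,428]]),[.553,.229,.035]);print('frame',F.round(4),e.round(1))
def fr(p):
    d=p[:2]-F[:2];C,S=np.cos(F[2]),np.sin(F[2]);return o([C*d[0]+S*d[1],-S*d[0]+C*d[1]]).round(4)
print('stop top',[fr(at(c,p,.056,True)) for p in q([[208,408],[375,378],[380,428],[217,446]])])
print('stop base',[fr(at(c,p,.012,True)) for p in q([[213,365],[366,350]])])
print('C flanks z~.05',[fr(at(c,p,.052,True)) for p in q([[229,330],[357,330]])],'a',[fr(at(c,p,.052,True)) for p in q([[227,170],[364,170]])])
w=dict(np.load('w1.npz'));print('brush',[at(w,o(p)/1.5625,.03,True) for p in([693,245],[720,275],[715,220])])
go([.409,.428,.13],1.643)
go([.409,.428,.006],1.643)
```

```text
frame [0.5537 0.2279 0.0274] [-0.8 -0.   0.9 -0.7 -0.2  0.2  0.2  0.8]
stop top [array([-0.0367, -0.0573]), array([ 0.0364, -0.0429]), array([ 0.0397, -0.0671]), array([-0.0335, -0.0762])]
stop base [array([-0.039 , -0.0537]), array([ 0.0371, -0.0457])]
C flanks z~.05 [array([-0.0266, -0.0225]), array([ 0.0281, -0.0223])] a [array([-0.026 ,  0.0457]), array([0.0293, 0.0457])]
brush [array([0.4275, 0.4714, 0.03  ]), array([0.4567, 0.5129, 0.03  ]), array([0.4019, 0.4951, 0.03  ])]
shift [ 0.2189 -0.139   0.0537]
rotvec [ 1.1000e-03  8.0000e-04 -1.6139e+00]
shift [ 0.2189 -0.1391  0.1777]
rotvec [ 1.1000e-03  8.0000e-04 -1.6139e+00]
```

```bash
python3 nudge.py '0.023 -0.015 0 0 0 -0.17 0.45; 0.046 -0.03 0 0 0 -0.34 0.45; 0.07 -0.045 0 0 0 -0.51 0.45; 0.093 -0.06 0 0 0 -0.68 0.45; 0.116 -0.075 0 0 0 -0.85 0.45; 0.14 -0.09 0 0 0 -1.02 0.45; 0.163 -0.105 0 0 0 -1.19 0.45; 0.186 -0.12 0.02 0 0 -1.36 0.45; 0.219 -0.139 0.04 0 0 -1.53 0.45; 0.219 -0.139 0.06 0 0 -1.614 0.45; 0.219 -0.139 0.1 0 0 -1.614 0.45; 0.219 -0.139 0.12 0 0 -1.614 0.45'
python3 - <<'E'
from h import *
c=r.calibration('wrist');im=r.grab_frame('wrist')[...,::-1];np.savez('w4.npz',**c);print(r.get_state()['tcp_pos'])
cv2.imwrite('pics/w4.png',cv2.resize(im,None,fx=1.5625,fy=1.5625,interpolation=2))
go([.409,.428,.006],1.643)
E
```

```text
time_s: 9.12
tcp_pos: [0.4073, 0.427, 0.0596]
tcp_rot: [-0.002, -0.036, 0.999, -0.001]
ft_force: [-0.2, -0.4, 0.6]
gripper_width: 0.452
grasp_force: 0.0
[0.40681963 0.42653132 0.05775463]
shift [-0.0026  0.0015  0.0517]
rotvec [-0.0039 -0.0055  0.0001]
```

View pics/w4.png

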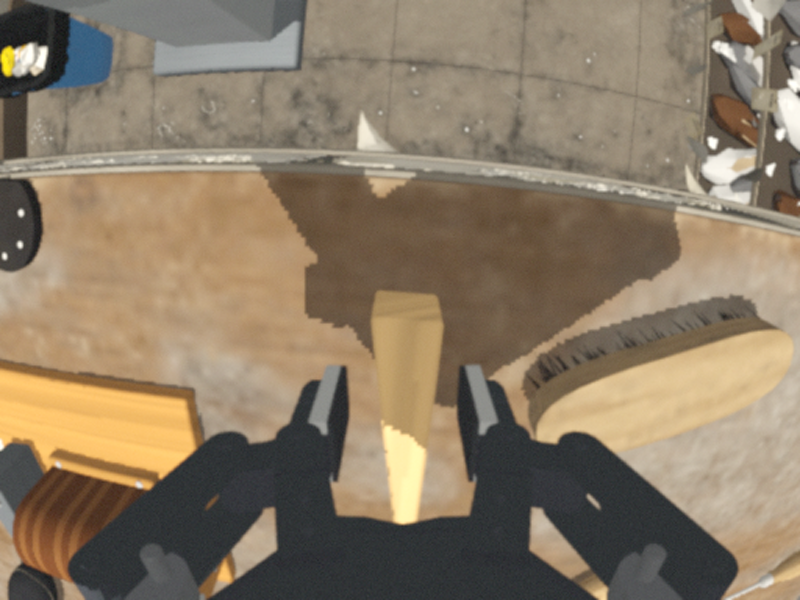

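The wedge is centred between the fingers (408 vs 403), with the brush clear on the right. I descend straight and grip.

```bash
python3 nudge.py '0 0 0.025 0 0 0 0.45; 0 0.001 0.043 0 0 0 0.45; 0 0.001 0.052 0 0 0 0.45; 0 0.001 0.052 0 0 0 0.45; 0 0.001 0.052 0 0 0 0; 0 0.001 0.052 0 0 0 0; 0 0.001 0.052 0 0 0 0; 0 0.001 0.052 0 0 0 0' 60; python3 nudge.py '0 0 -0.03 0 0 0 0; 0 0 -0.08 0 0 0 0; 0 0 -0.13 0 0 0 0; 0 0 -0.16 0 0 0 0; 0 0 -0.16 0 0 0 0'
python3 - <<'E'
from h import *
c=r.calibration('wrist');im=r.grab_frame('wrist')[...,::-1];np.savez('w5.npz',**c);cv2.imwrite('pics/w5.png',cv2.resize(im,None,fx=1.5625,fy=1.5625,interpolation=2))
print(r.get_state()['tcp_pos'],rot().round(3).tolist())
E
```

```text
time_s: 10.18
tcp_pos: [0.409, 0.4293, 0.0121]
tcp_rot: [0.0, -0.036, 0.999, 0.0]
ft_force: [-1.0, -0.9, 6.5]
gripper_width: 0.299
grasp_force: 59.3
time_s: 10.8
tcp_pos: [0.4094, 0.4295, 0.1739]
tcp_rot: [0.002, -0.036, 0.999, 0.001]
ft_force: [-0.7, -0.0, -1.0]
gripper_width: 0.3
grasp_force: 59.1
[0.40883884 0.42911401 0.1719171 ] [[-0.997, -0.072, 0.001], [-0.072, 0.997, 0.001], [-0.001, 0.001, -1.0]]
```

View pics/w5.png

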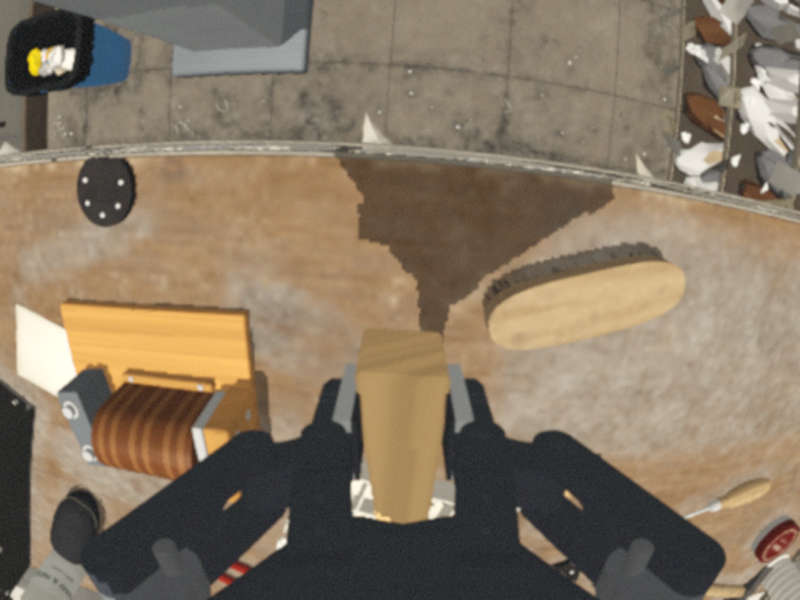

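The wedge is held level and centred: its butt's top edge runs (357,378)–(450,378) and the bottom edge (362,331)–(438,331).

Run:
```python
from h import *
c=dict(np.load('w5.npz'));o=np.array
T=o(r.get_state()['tcp_pos']);M=rot()
for px,z in(((357,378),.196),((450,378),.196),((362,331),.160),((438,331),.160)):print(at(c,o(px)/1.5625,z,True))
P=[[-75,-19.85,36],[-75,8.6,36],[-75,-19.85,0],[-75,8.6,0]]
p,e=fit(c,P,o([[357,378],[450,378],[362,331],[438,331]])/1.5625,[.467,.43,0,.16]);print(p.round(4),e.round(1))
yaw=np.arctan2(M[1,1],M[0,1]);wy=yaw-np.pi/2-.0745
print('tool yaw',yaw,'wedge yaw',wy)
# wedge centre rel tcp in wedge axes, assuming local grasp (-58,-4.35)
F=[.5533,.2282,.029];C,S=np.cos(F[2]),np.sin(F[2])
for name,xw,yw,h in(('pre',-125,-41.5,.026),('in',-30,-41.5,.0265)):
    g=o([xw-58,yw-4.35])/1000;t=[F[0]+C*g[0]-S*g[1],F[1]+S*g[0]+C*g[1],h]
    print(name,o(t).round(4));go(t,np.pi/2+.0745+F[2])
```

```text
[0.3951 0.4139 0.196 ]
[0.3931 0.4417 0.196 ]
[0.3955 0.4127 0.16  ]
[0.3935 0.4407 0.16  ]
[0.4699 0.4384 0.0717 0.1576] [-1.   0.  -0.9  0.   1.3 -0.   1.1 -0. ]
tool yaw 1.6430044300325832 wedge yaw -0.002291896762313325
pre [0.3717 0.1771 0.026 ]
shift [ 0.0554 -0.2488  0.1457]
rotvec [ 0.0007  0.0012 -0.0313]
in [0.4667 0.1798 0.0265]
shift [-0.0395 -0.2529  0.1453]
rotvec [ 0.0007  0.0012 -0.0313]
```

Run:
```python
from h import *
c=dict(np.load('w5.npz'));o=np.array
im=cv2.resize(cv2.imread('pics/w5.png'),(512,384),interpolation=cv2.INTER_AREA).astype(float)
g=cv2.GaussianBlur(im,(3,3),.7)
def edge(cols,lo,hi,axis):
    out=[]
    for k in cols:
        p=(g[lo:hi,k] if axis==0 else g[k,lo:hi]);d=np.abs(np.diff(p,axis=0)).sum(1);i=d.argmax()
        if 0<i<len(d)-1:
            a,b,cc=d[i-1:i+2];i=i+.5*(a-cc)/(a-2*b+cc)
        out.append((k,lo+i+.5) if axis==0 else (lo+i+.5,k))
    return o(out)
def line(px,z,nm):
    W=o([at(c,p,z,True)[:2] for p in px]);m=cv2.fitLine(W.astype(np.float32),cv2.DIST_HUBER,0,1e-4,1e-4).ravel()
    print(nm,'dir',m[:2].round(3),'pt',m[2:].round(4),'px',px[[0,-1]].round(1).tolist())
line(edge(range(236,276,2),204,220,0),.160,'butt bottom')
line(edge(range(234,284,2),232,252,0),.196,'butt top')
line(edge(range(300,330,2),225,248,1),.196,'left')
line(edge(range(300,330,2),266,292,1),.196,'right')
line(edge(range(246,290,4),222,240,1),.196,'left near')
line(edge(range(246,290,4),280,300,1),.196,'right near')
```

```text
butt bottom dir [ 0.005 -1.   ] pt [0.3936 0.4264] px [[236.0, 209.4], [274.0, 211.7]]
butt top dir [0.017 1.   ] pt [0.3926 0.4284] px [[234.0, 236.8], [282.0, 240.6]]
left dir [ 0.992 -0.125] pt [0.4399 0.4156] px [[230.5, 300.0], [225.5, 328.0]]
right dir [0.977 0.215] pt [0.4393 0.4485] px [[284.5, 300.0], [290.5, 328.0]]
left near dir [0.996 0.093] pt [0.41   0.4155] px [[227.5, 246.0], [232.1, 286.0]]
right near dir [ 0.987 -0.163] pt [0.4076 0.4436] px [[297.6, 246.0], [282.8, 286.0]]
```

The butt edge directions give a wedge yaw of about −0.01, so it did not twist in the grip (local grasp x ≈ −59.5). I carry it to the lane mouth, slide in and lower.

```bash
python3 nudge.py '0.01 -0.05 0 0 0 -0.032 0; 0.02 -0.1 0 0 0 -0.032 0; 0.03 -0.15 0 0 0 -0.032 0; 0.045 -0.2 0 0 0 -0.032 0; 0.055 -0.249 0 0 0 -0.032 0; 0.055 -0.249 0.04 0 0 -0.032 0; 0.055 -0.249 0.09 0 0 -0.032 0; 0.055 -0.249 0.13 0 0 -0.032 0; 0.055 -0.249 0.13 0 0 -0.032 0'
python3 - <<'E'
from h import *
F=[.5533,.2282,.029];C,S=np.cos(F[2]),np.sin(F[2])
for name,xw,yw,h in(('pre',-125,-41.5,.042),('mid',-70,-41.5,.042),('in',-30,-41.5,.026)):
    g=np.array([xw-59.5,yw-4.4])/1000;t=[F[0]+C*g[0]-S*g[1],F[1]+S*g[0]+C*g[1],h]
    go(t,np.pi/2+.0745+F[2])
E
```

```text
time_s: 11.98
tcp_pos: [0.3695, 0.176, 0.0385]
tcp_rot: [-0.003, -0.052, 0.999, -0.001]
ft_force: [0.7, 1.0, -0.3]
gripper_width: 0.3
grasp_force: 59.0
shift [-0.0008  0.0009 -0.0035]
rotvec [-0.0011 -0.0065  0.0005]
shift [-0.0557 -0.0032 -0.0038]
rotvec [-0.0011 -0.0065  0.0005]
shift [-0.0956 -0.0062  0.0119]
rotvec [-0.0011 -0.0065  0.0005]
```

```bash
python3 nudge.py '-0.02 -0.001 -0.002 0 0 0 0; -0.045 -0.003 -0.002 0 0 0 0; -0.07 -0.005 -0.002 0 0 0 0; -0.095 -0.006 -0.002 0 0 0 0; -0.095 -0.006 -0.002 0 0 0 0; -0.095 -0.006 -0.002 0 0 0 0'
python3 - <<'E'
from h import *
im=r.grab_frame('side')
s=r.get_state();print(s['tcp_pos'],s['ft_force'])
F=[.5533,.2282,.029];C,S=np.cos(F[2]),np.sin(F[2])
g=np.array([-30-59.5,-45.9])/1000;go([F[0]+C*g[0]-S*g[1],F[1]+S*g[0]+C*g[1],.0255],np.pi/2+.0745+F[2])
E
```

```text
time_s: 12.72
tcp_pos: [0.4665, 0.1806, 0.0439]
tcp_rot: [0.0, -0.052, 0.999, -0.0]
ft_force: [-0.8, 0.3, -0.8]
gripper_width: 0.299
grasp_force: 59.2
[0.46639458 0.18062164 0.04385352] [-1.31637999 -0.12156092 -0.55199618]
shift [ 0.0013 -0.0008  0.0184]
rotvec [-0.0001  0.0001  0.0009]
```

```bash
python3 nudge.py '0 -0.001 0.01 0 0 0 0; 0 -0.001 0.016 0 0 0 0; 0 -0.001 0.019 0 0 0 0; 0 -0.001 0.019 0 0 0 0'
python3 - <<'E'
from h import *
s=r.get_state();print(s['tcp_pos'],s['ft_force'])
E
```

```text
time_s: 13.28
tcp_pos: [0.4665, 0.1799, 0.024]
tcp_rot: [-0.0, -0.052, 0.999, 0.0]
ft_force: [-2.9, 5.1, 4.6]
gripper_width: 0.297
grasp_force: 59.5
[0.46650588 0.17989841 0.0240401 ] [-2.91322226  5.11978185  4.55040913]
```

```bash
python3 nudge.py '0 0 0 0 0 0 0.5; 0 0 0 0 0 0 0.5; 0 0 0 0 0 0 0.5; 0 0 -0.03 0 0 0 0.5; 0 0 -0.07 0 0 0 0.5; 0.03 0 -0.07 0 0 0 0; 0.05 0 -0.07 0 0 0.0745 0; 0.05 0 -0.07 0 0 0.0745 0'
python3 - <<'E'
from h import *
im=r.grab_frame('wrist')[...,::-1];c=r.calibration('wrist');cv2.imwrite('pics/w6.png',im);np.savez('w6.npz',**c)
s=r.get_state();print(s['tcp_pos'],s['ft_force'],s['gripper_width'])
go([.423,.1776,.031],np.pi/2+.029)
# butt top edge, z=.048: expected pixels then edge search
F=[.5533,.2282,.029]
e=place([F[0]+np.cos(.029)*-.030+.0415*.029,F[1]-.0415-.03*.029,.029,.012],[[-75,-19.85,36],[-75,8.6,36],[75,2.6,36],[75,8.6,36],[-75,-19.85,0],[-75,8.6,0]])
print(e.round(4).tolist(),proj(c,e,True).round(1).tolist())
E
```

```text
time_s: 14.28
tcp_pos: [0.4165, 0.1743, 0.0945]
tcp_rot: [0.0, -0.015, 1.0, -0.0]
ft_force: [0.6, 0.3, -0.1]
gripper_width: -0.001
grasp_force: 0.0
[0.41734254 0.17437984 0.0945236 ] [ 0.12463684 -0.36573517  0.40493772] 0.0027496742474982442
shift [-0.0057  0.003   0.0635]
rotvec [-0.      0.0007  0.0018]
[[0.4501, 0.1638, 0.048], [0.4493, 0.1923, 0.048], [0.5994, 0.1906, 0.048], [0.5992, 0.1966, 0.048], [0.4501, 0.1638, 0.012], [0.4493, 0.1923, 0.012]] [[243.2, 252.7], [281.4, 252.7], [268.6, 372.4], [274.4, 372.3], [245.0, 230.8], [278.4, 230.8]]
```

```bash
python3 nudge.py '0 0.003 0.03 0 0 0 0; 0 0.003 0.064 0 0 0 0; 0 0.003 0.064 0 0 0 0; -0.01 0.0045 0.064 0 0 0 0; -0.02 0.006 0.064 0 0 0 0; -0.02 0.006 0.064 0 0 0 0'
```

```text
time_s: 15.08
tcp_pos: [0.4384, 0.1812, 0.031]
tcp_rot: [0.001, -0.015, 1.0, 0.0]
ft_force: [0.4, -0.1, -0.3]
gripper_width: 0.002
grasp_force: 0.0
```

```bash
python3 nudge.py '-0.005 0.001 0 0 0 0 0; -0.01 0.0015 0 0 0 0 0; -0.015 0.002 0 0 0 0 0; -0.02 0.003 0 0 0 0 0; -0.025 0.004 0 0 0 0 0; -0.025 0.004 0 0 0 0 0';python3 nudge.py '-0.003 0.0005 0 0 0 0 0; -0.006 0.001 0 0 0 0 0; -0.009 0.0015 0 0 0 0 0;  -0.012 0.002 0 0 0 0 0; -0.012 0.002 0 0 0 0 0'
```

```text
time_s: 15.82
tcp_pos: [0.4623, 0.1858, 0.0302]
tcp_rot: [0.0, -0.015, 1.0, -0.0]
ft_force: [0.6, 0.4, 0.2]
gripper_width: 0.002
grasp_force: 0.0
time_s: 16.45
tcp_pos: [0.4742, 0.1881, 0.0303]
tcp_rot: [0.0, -0.015, 1.0, 0.0]
ft_force: [-0.9, -0.8, -0.2]
gripper_width: 0.003
grasp_force: 0.5
```

```bash
python3 nudge.py '-0.003 0.0005 0 0 0 0 0; -0.006 0.001 0 0 0 0 0; -0.006 0.001 0 0 0 0 0';python3 nudge.py '-0.003 0.0005 0 0 0 0 0; -0.006 0.001 0 0 0 0 0;  -0.006 0.001 0 0 0 0 0'
```

```text
time_s: 16.82
tcp_pos: [0.48, 0.1892, 0.0302]
tcp_rot: [-0.0, -0.015, 1.0, -0.0]
ft_force: [-2.1, -1.6, -0.7]
gripper_width: 0.0
grasp_force: 1.2
time_s: 17.2
tcp_pos: [0.4846, 0.1903, 0.03]
tcp_rot: [-0.002, -0.015, 1.0, -0.0]
ft_force: [-14.1, -3.5, 6.8]
gripper_width: 0.0
grasp_force: 6.9
```

```bash
python3 nudge.py '-0.002 0 0 0 0 0 0; -0.004 0.0005 0 0 0 0 0; -0.004 0.0005 0 0 0 0 0'
python3 - <<'E'
from h import *
c=r.calibration('wrist');im=r.grab_frame('wrist')[...,::-1];cv2.imwrite('pics/w7.png',im);np.savez('w7.npz',**c)
E
```

```text
time_s: 17.58
tcp_pos: [0.4859, 0.1907, 0.0296]
tcp_rot: [-0.004, -0.015, 1.0, -0.001]
ft_force: [-38.0, -6.9, 21.0]
gripper_width: 0.001
grasp_force: 18.8
```

Force jumped to 38 N with hardly any advance, which suggests the pad hit its hard stop. I back off and compare with the earlier view from the same pose.

```bash
python3 nudge.py '0.01 0 0 0 0 0 0; 0.03 0 0 0 0 0 0; 0.03 0 -0.06 0 0 0 0; 0.03 0 -0.12 0 0 0 0; 0.03 0 -0.15 0 0 0 0; 0.03 0 -0.15 0 0 0 0'
python3 - <<'E'
from h import *
go([.5548,.2134,.1857],.036)
E
```

```text
time_s: 18.38
tcp_pos: [0.4611, 0.1906, 0.183]
tcp_rot: [0.003, -0.015, 1.0, 0.001]
ft_force: [0.8, -0.9, -1.0]
gripper_width: 0.002
grasp_force: 0.0
shift [-0.0944  0.02   -0.0022]
rotvec [0.0052 0.0033 1.5646]
```

```bash
python3 nudge.py '-0.01 0.002 -0.002 0 0 0.17 1; -0.02 0.005 -0.002 0 0 0.34 1; -0.03 0.008 -0.002 0 0 0.51 1; -0.04 0.01 -0.002 0 0 0.68 1; -0.05 0.012 -0.002 0 0 0.85 1; -0.06 0.014 -0.002 0 0 1.02 1; -0.07 0.016 -0.002 0 0 1.19 1; -0.08 0.018 -0.002 0 0 1.36 1; -0.095 0.02 -0.003 0 0 1.53 1; -0.095 0.02 -0.003 0 0 1.565 1; -0.095 0.02 -0.003 0 0 1.565 1; -0.095 0.02 -0.003 0 0 1.565 1'
python3 - <<'E'
from h import *
c=r.calibration('wrist');im=r.grab_frame('wrist')[...,::-1];cv2.imwrite('pics/w8.png',im);np.savez('w8.npz',**c)
c3=dict(np.load('w3.npz'))
b=cv2.imread('pics/w3.png');b=cv2.resize(b,(260,260),interpolation=cv2.INTER_AREA)
# rectify both to world planes, 0.5 mm/px, and compare
def rect(img,c,z,off=(0,0)):
    F=[.5533,.2282,.029];xs=np.arange(-100,70,.5);ys=np.arange(95,-95,-.5);X,Y=np.meshgrid(xs,ys)
    P=place(F+[0],np.c_[X.ravel(),Y.ravel(),0*X.ravel()+z]);q=(proj(c,P,True)-off).astype(np.float32).reshape(X.shape+(2,))
    return cv2.remap(cv2.cvtColor(img,cv2.COLOR_BGR2GRAY),q[...,0],q[...,1],cv2.INTER_CUBIC)
def sh(z,x0,x1,y0,y1,nm):
    A=rect(b,c3,z,(130,40));B=rect(im,c,z)
    s=lambda I,m=0:I[int((95-y1)*2)-m:int((95-y0)*2)+m,int((x0+100)*2)-m:int((x1+100)*2)+m]
    res=cv2.matchTemplate(s(B,14 if y1<80 else 10),s(A),cv2.TM_CCOEFF_NORMED);_,v,_,l=cv2.minMaxLoc(res);m=14 if y1<80 else 10
    print(nm,'x shift',(l[0]-m)/2,'y shift',-(l[1]-m)/2,'score',round(v,2))
sh(12,-92,-50,-80,80,'board');sh(12,45,62,-60,70,'boardback');sh(56,-36,38,-72,-48,'stop top');sh(22,28,45,-24,50,'lip')
sh(70,-22,22,33,57,'a');sh(70,-22,22,5,27,'b');sh(70,-22,22,-27,-3,'c');sh(60,-28,28,57,70,'pad')
E
```

```text
time_s: 19.88
tcp_pos: [0.5538, 0.213, 0.1832]
tcp_rot: [-0.0, 0.694, 0.72, -0.0]
ft_force: [0.2, -0.4, 0.3]
gripper_width: 0.997
grasp_force: 0.0
board x shift -3.0 y shift -1.0 score 0.94
boardback x shift -2.0 y shift -0.5 score 0.54
stop top x shift 0.0 y shift 0.0 score 0.98
lip x shift 0.5 y shift 0.0 score 0.96
a x shift -1.0 y shift 3.0 score 0.93
b x shift -1.5 y shift 4.5 score 0.72
c x shift 2.5 y shift 4.0 score 0.81
pad x shift 0.0 y shift 3.5 score 0.97
```

The pad moved +3.5 mm (full travel is 3 mm), while the stop and lip show no shift. So the pad is home and the wedge held it after I backed off. The lips keep block_c within ±4 mm in x. I hand in.

Run:
```python
from station import r
print(r.finish_job())
```

```text
the job is handed in; nothing more can be done
None
```

I handed the job in at about 20 s: block C stands in the row and the wedge is driven in; the pad measured about 3.5 mm of movement (full travel 3 mm) with the robot clear, but the hand-in returned no verdict and I didn't check block tilt or wedge flatness directly.

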